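# Open the safety-capped cleaner bottle in its stand

## Task

Set the square cleaner bottle down fully into the wooden stand whose pocket matches its square foot, keeping it upright and its cap on. Then open its safety cap there: push the cap down against its spring, turn it anticlockwise (seen from above) by about a quarter turn while pushing, and lift it straight off. Finish while still holding the cap in the gripper, level, about 8 cm above where it sat on the bottle; do not put it down, leave the bottle in its stand, and leave the small jar with the black lid where it stands.

Things in the scene. Friction and masses are not known exactly. Their poses are not given: they have to be found in the camera images.
- bottle_mid (a point): Loose white plastic bottle: square body 50 x 50 mm (sides along this point's x and y, alike), 58 mm high, foot edges bevelled; round shoulder to 66 mm; cap above, 108 mm in all; 0.18 to 0.34 kg. Point on its axis, 29 mm above its underside, z up. It starts upright on the table, cap locked on, and can be carried by body or cap (do not press the cap then).
- cap_mid (a point): Grey ribbed round safety cap, 44 mm across, 35 mm high, 0.03 kg. Point on its axis at half height (17.5 mm below its top), z up. Locked on, it lies 61.5 mm above bottle_mid, x along the bottle's x. Pressed 4 to 6 mm it turns anticlockwise from above (positive about z), never clockwise; at 1.0 to 2.1 rad (best 1.4) it comes off straight up; its rim is clear of the neck after 33 mm.
- seal (a joint): Sprung seal in the bottle's mouth, under the cap (hidden): how far it is pushed down from the locked cap's rest, in m. 0 with the cap locked on, about 0.006 with the cap pressed to its hard stop (the neck), -0.002 with the cap off. It pushes up on the cap with 5 N at 0 and 8.6 N at 0.006.
- stand_square: Wooden bottle stand fixed to the table, 92 x 92 x 42 mm, origin at the centre of its underside, x and y along its sides, z up. In its top a square pocket 54 x 54 mm with sides along x and y, 30 mm deep: pocket floor 12 mm above the table. This is the one that the bottle fits (2 mm of play on each side). It keeps the bottle from turning.
- stand_round: Same block with a round pocket, 60 mm across, 30 mm deep; the bottle does not fit. Origin at the centre of its underside.
- stand_oblong: Same block with an oblong pocket, 34 x 74 mm, 30 mm deep; the bottle does not fit. Origin at the centre of its underside.
- paste_jar_mid (a point): Small round white jar with a black lid, 49 mm in diameter and 60 mm high, loose on the table, to be left alone. The point lies on its axis, 30 mm above its underside.
Mind the look-alikes: they are no part of the job. Leave any red look-alike of the stand_square alone.

How it is judged:
By the outcome, as a careful person would: the job done as asked, in the order asked, and still so for the second after the job is handed in, while the arm keeps its last pose, push and grip.
It also fails if it takes over 54 s, if anything falls off the work surface, if the arm or the gripper's body presses on something with over 40 N, if the wrist force passes 120 N, or if a joint passes its speed limit or range.

## Robot

A 7-joint arm with a two-finger parallel gripper is mounted at the origin on the work surface; the furniture and walls round the work are solid. World frame = base frame: x ahead of the robot, y to its left, z up, the work surface at z = 0. Lengths are in mm, angles in degrees, forces in N, time in s.
With the tool pointing down it reaches from about 425 to 825 mm from the base axis. Payload 3.6 kg.
Tool frame: the origin (TCP) lies on the centre line of the jaws, within the pads' length; the fingertips stand 25 mm ahead of it and the grasp point (between the pads) lies 6 mm ahead of it (robot.tip_reach is the distance from the TCP to the fingertips, in mm); z points along the fingers, y is the direction in which the jaws open and shut (so a half turn about z gives the same grasp; the last joint's range is limited). The gripper opens to 93 mm and grips with 3 to 60 N. Pads are 15 mm wide; open, the fingers measure 128 mm over their backs; the gripper's body (75 mm by 188 mm) begins 65 mm behind the grasp point.
Start: joints at [-68.955, 35.231, -0.722, 81.555, 0.464, 63.22, -2.315], TCP at [249.371, 600.231, 243.64] pointing down, gripper open.
Joint ranges: [-178.69, 178.69], [-17.37, 117.87], [-77.05, 75.6], [15.02, 138.74], [-78.02, 258.01], [0.78, 113.62], [-162.83, 162.83]. Speed limits (degrees/s): [159.86, 159.86, 180, 180, 180, 180, 180].

## Interface

Orientations are given as [roll, pitch, yaw] about the fixed x, y, z axes, in that order (R = Rz(yaw) Ry(pitch) Rx(roll)).
In Python, from station import robot, claw, kin, read_camera, get_calibration, job, find_in, trace, place_of, readout gives the robot as it stands. The module is installed in compiled form; this text tells all that it offers. Calls block until the motion is done:
- robot.reach(position, orientation): joint-space move of the TCP to a pose.
- robot.movel(position, frame=None, vel=150, guard=None): straight line of the TCP; frame=None keeps the orientation; vel is the mean speed in mm/s. With guard (N) it stops when the force on the tool has changed by that much, and returns True; else False.
- robot.goto_joints(angles): joint-space move.
- claw.command_gripper(opening, grasp_force=None): opening from 0.0 (shut) to 1.0 (fully open); grasp_force is the grip in N (None keeps the last); returns when the fingers have stopped.
- robot.pause(seconds).
- kin.inverse_kinematics(position, orientation): joint angles nearest the present ones, or None.
- read_camera(name): name is "scene" or "top"; returns the picture (384x512x3 uint8, red, green, blue); there is no depth.
- get_calibration(name): a dict with "K" (3x3 intrinsics, pixels), "extrinsics" (4x4, takes a point from world to camera coordinates). Camera axes: x right, y down, z forward; pixel columns grow to the right and rows downward; lengths in mm; the calibration is good to about 2 mm. A picture is of the moment at which its call begins. get_calibration takes no time and is no camera call.
A pose or a line that the arm cannot do raises robot.IKError and nothing moves.
- job.finish_job(): hands the job in, once; it reports no verdict.
Trained networks look in the newest picture that a camera, given by its name, has taken for a name from the list of things; names that differ only in an ending like _2 or _b are one class to them, and where a whole thing is asked for, a point or a joint stands for the part that bears it (a point fixed in the world has none). Each returns a list of dicts, best first, with "conf" (0 to 1); they miss things now and then, are a little off and sometimes report something else, mostly with a low value. They report only what shows in the picture. A call takes as long as a camera call. They do not tell look-alikes from the thing itself.
- find_in(camera, query): "xy" ([column, row] in pixels, amid what is visible of it).
- trace(camera, query): "region" (384x512 bool, what is visible of it) and "xy" ([column, row] in pixels, amid what is visible of it).
- place_of(camera, query): "xy" ([column, row] in pixels: a listed point, or the origin of a listed thing).
Readings, each from a call of its own:
- readout.read_t(): time.
- readout.read_joints(): joint angles.
- readout.read_dq(): joint speeds.
- readout.read_joint_efforts(): joint torques, N m.
- readout.read_tcp_pos(): TCP position.
- readout.read_ee_rot(): TCP orientation.
- readout.read_ft_force(): force on the tool from outside, world axes, zero at the start.
- readout.read_moment(): the same for the moment, N m.
- readout.read_opening(): opening from 0.0 (shut) to 1.0 (fully open).
Only numpy, scipy, OpenCV 4.12 (cv2) and the standard library are available. Lean on these libraries where they do the work, as an engineer would, in place of code of your own. Each camera call takes 0.05 s, during which the arm holds its last target.

## Working session

There is one attempt and no reset: what is moved stays moved. The work goes in short steps, each a Python script; the robot and the scene stay as the last script left them, time stands still between calls to the robot, and variables do not carry over. Pictures are saved under pics/ and viewed, and the job is handed in when it is done.

```bash
mkdir -p pics; cat > h.py <<'E'
import numpy as np, cv2
from station import *
def snap(cam,fn):
    im=read_camera(cam); cv2.imwrite('pics/'+fn,im[:,:,::-1]); return im
def ray(cam,xy):
    c=get_calibration(cam);K=np.array(c['K']);T=np.array(c['extrinsics'])
    R=T[:3,:3];o=-R.T@T[:3,3];d=R.T@np.linalg.inv(K)@np.array([xy[0],xy[1],1.]);return o,d
def atz(cam,xy,z):
    o,d=ray(cam,xy);return o+d*(z-o[2])/d[2]
def proj(cam,p):
    c=get_calibration(cam);K=np.array(c['K']);T=np.array(c['extrinsics'])
    q=K@(T[:3,:3]@np.array(p,float)+T[:3,3]);return q[:2]/q[2]
E
python3 - <<'E'
from h import *
np.set_printoptions(precision=1,suppress=True)
Z=dict(bottle_mid=29,cap_mid=90.5,stand_square=0,stand_round=0,stand_oblong=0,paste_jar_mid=30)
for c in('top','scene'):
    snap(c,c+'0.png'); print(c, ray(c,[256,192]))
    for q in Z:
        for r in place_of(c,q): print(q,r['xy'],round(r['conf'],2),atz(c,r['xy'],Z[q]))
print(readout.read_t(),readout.read_tcp_pos(),readout.read_ee_rot())
E
```

```text
top (array([ 343.2,   37.4, 1130.3]), array([ 0.1, -0. , -1. ]))
bottle_mid [372.7, 200.3] 0.59 [ 496.5 -265.9   29. ]
cap_mid [386.2, 199.6] 0.63 [ 490.2 -278.6   90.5]
stand_square [229.6, 256.2] 0.85 [361.6  60.8   0. ]
stand_square [263.4, 182.6] 0.76 [536.3 -14.3   0. ]
stand_round [195.1, 147.2] 0.85 [617.9 150.5   0. ]
stand_oblong [131.6, 185.3] 0.65 [521.9 296.2   0. ]
paste_jar_mid [283.8, 235.3] 0.61 [411.  -61.5  30. ]
scene (array([-181.4, -716.8,  695.4]), array([ 0.6,  0.6, -0.5]))
bottle_mid [339.2, 263.0] 0.86 [ 489.6 -282.1   29. ]
cap_mid [343.2, 238.8] 0.97 [ 494.7 -279.1   90.5]
stand_square [270.1, 211.6] 0.95 [541.7 -16.9   0. ]
stand_square [198.5, 224.2] 0.78 [366.7  59.5   0. ]
stand_round [246.2, 176.3] 0.7 [614.8 158.6   0. ]
stand_oblong [196.0, 168.3] 0.83 [531.  291.3   0. ]
paste_jar_mid [244.0, 232.3] 0.84 [404.7 -68.4  30. ]
0.7 [249.3 600.3 243.7] [180.   -0.  157.4]
```

```bash
python3 - <<'E'
import cv2
a=cv2.imread('pics/top0.png');b=cv2.imread('pics/scene0.png')
cv2.imwrite('pics/top0c.png',cv2.resize(a[120:300,100:430],None,fx=2.4,fy=2.4,interpolation=cv2.INTER_CUBIC))
cv2.imwrite('pics/scene0c.png',cv2.resize(b[130:310,140:400],None,fx=3,fy=3,interpolation=cv2.INTER_CUBIC))
E
```

```text
(no output)
```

View pics/top0.png

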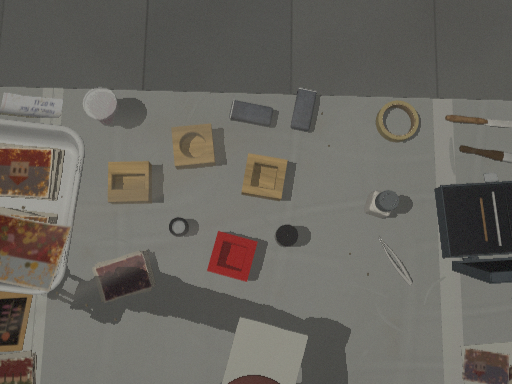

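View pics/top0c.png

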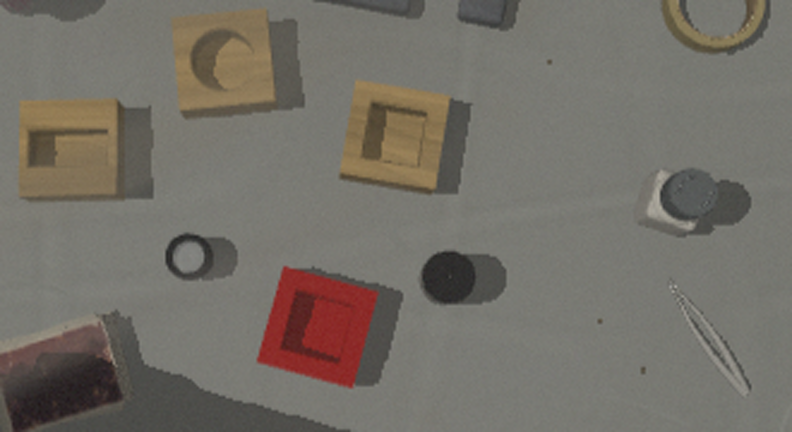

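View pics/scene0c.png

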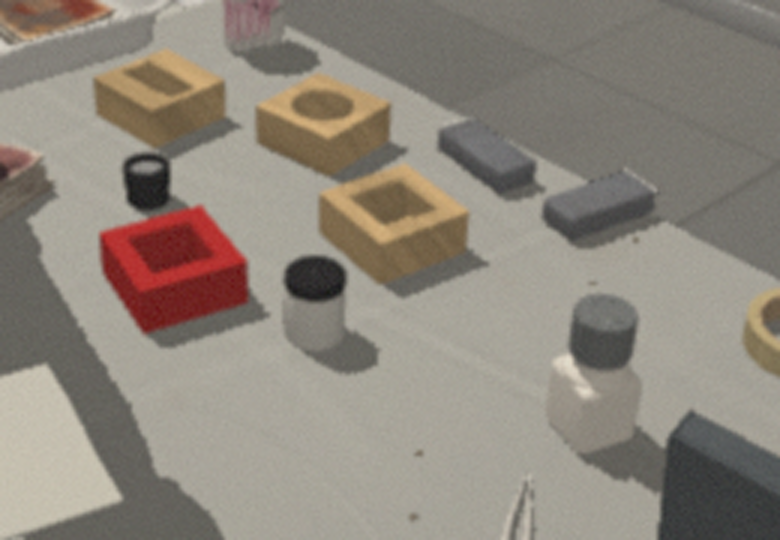

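View pics/scene0.png

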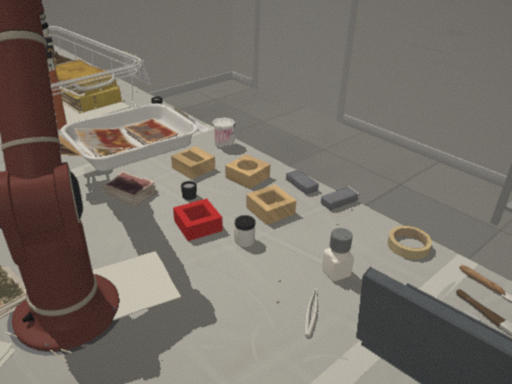

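The wooden square stand is near top px (265,177) and the red look-alike near (232,256). The bottle is near (383,203), and the jar with the black lid near (287,236). Next I'll refine the stand and bottle poses, including yaw, by fitting silhouettes.

```bash
cat > fit.py <<'E'
from h import *
from scipy.optimize import minimize
import itertools
def cyl(r,z0,z1):
    a=np.linspace(0,2*np.pi,33)[:-1]; return np.array([[r*np.cos(t),r*np.sin(t),z] for t in a for z in(z0,z1)])
def box(h,z0,z1): return np.array([[x,y,z] for x in(-h,h) for y in(-h,h) for z in(z0,z1)],float)
STAND=[box(46,0,42)]; BOT=[box(25,0,58),cyl(18,58,73),cyl(22,73,108)]
def mask(cam,parts,p,z=0):
    c,s=np.cos(p[2]),np.sin(p[2]);m=np.zeros((384*4,512*4),np.uint8)
    cal=get_calibration(cam);K=np.array(cal['K']);T=np.array(cal['extrinsics'])
    for P in parts:
        W=P@np.array([[c,s,0],[-s,c,0],[0,0,1]])+[p[0],p[1],z]
        q=(W@T[:3,:3].T+T[:3,3])@K.T;q=q[:,:2]/q[:,2:]
        cv2.fillConvexPoly(m,cv2.convexHull(np.round((q*4+1.5)*16).astype(np.int32)),1,shift=4)
    return cv2.resize(m.astype(np.float32),(512,384),interpolation=cv2.INTER_AREA)
def fit(regs,parts,p0,z=0):
    def cost(p): return sum(np.abs(mask(c,parts,p,z)-r).sum()/r.sum() for c,r in regs.items())
    best=None
    for y in np.radians(range(-45,45,15)):
        r=minimize(cost,[*p0,y],method='Nelder-Mead',options=dict(initial_simplex=np.array([[p0[0],p0[1],y],[p0[0]+8,p0[1],y],[p0[0],p0[1]+8,y],[p0[0],p0[1],y+.2]]),maxiter=150))
        if best is None or r.fun<best.fun: best=r
    return best.x,best.fun
def traces(q,near,cams=('top','scene')):
    out={}
    for c in cams:
        L=trace(c,q); px=proj(c,near)
        L=[l for l in L if np.hypot(*(np.array(l['xy'])-px))<25]
        if L: out[c]=L[0]['region'].astype(np.float32)
    return out
E
python3 - <<'E'
from fit import *
for q,parts,near in(('stand_square',STAND,(538,-15,21)),('bottle_mid',BOT,(492,-279,60))):
    read_camera('top');read_camera('scene')
    R=traces(q,near); 
    for c in R: cv2.imwrite(f'pics/m_{q}_{c}.png',R[c]*255); print(q,c,R[c].sum(),mask(c,parts,[near[0],near[1],0]).sum())
    for S in [R]+[{c:R[c]} for c in R]:
        x,f=fit(S,parts,near[:2]); print(q,list(S),x[:2],np.degrees(x[2]),f)
E
```

```text
stand_square scene 1404.0 1409.5
stand_square ['scene'] [545.54087725 -12.10026566] -8.320853853387666 0.028979700058698654
stand_square ['scene'] [545.54087725 -12.10026566] -8.320853853387666 0.028979700058698654
bottle_mid top 333.0 805.0
bottle_mid scene 772.0 1415.3125
bottle_mid ['top', 'scene'] [ 488.17363017 -275.65073678] -7.431830824384376 2.285938024520874
bottle_mid ['top'] [ 488.03763758 -275.64999798] -6.24884123143982 1.433933973312378
bottle_mid ['scene'] [ 487.61764745 -277.39082173] -36.90512855440405 0.784326434135437[ WARN:0@7.257] global loadsave.cpp:1063 imwrite_ Unsupported depth image for selected encoder is fallbacked to CV_8U.
```

```bash
python3 - <<'E'
from fit import *
read_camera('top');read_camera('scene')
near=(540,-14,21)
for k in range(2):
    L=trace('top','stand_square'); print([(l['xy'],l['conf'],l['region'].sum()) for l in L]); read_camera('top')
R={}
for c in('top','scene'):
    b=traces('bottle_mid',(492,-279,60),[c]);k=traces('cap_mid',(492,-279,90),[c]);
    print(c,b[c].sum() if b else None,k[c].sum() if k else None)
    if b and k:R[c]=np.maximum(b[c],k[c])
for S in [R]+[{c:R[c]} for c in R]:
    x,f=fit(S,BOT,(492,-279)); print(list(S),x[:2],np.degrees(x[2]),f)
for c in R:
    im=read_camera(c).copy(); m=(mask(c,BOT,fit(R,BOT,(492,-279))[0])>.5).astype(np.uint8)
    cv2.imwrite(f'pics/f1{c}.png',np.vstack([np.uint8(R[c]*255),m*255]))
    im=cv2.resize(im,None,fx=4,fy=4); cs,_=cv2.findContours(cv2.resize(m,None,fx=4,fy=4),0,1); cv2.drawContours(im,cs,-1,(255,0,0),1)
    px=(proj(c,(492,-279,60))*4).astype(int); cv2.imwrite(f'pics/ov1{c}.png',im[px[1]-150:px[1]+150,px[0]-150:px[0]+150,::-1])
E
python3 -c "
import cv2,numpy as np
cv2.imwrite('pics/ov1.png',np.hstack([cv2.imread('pics/ov1top.png'),cv2.imread('pics/ov1scene.png')]))"
```

```text
[([232.9, 255.3], 0.83, np.int64(1705)), ([262.3, 177.5], 0.77, np.int64(1726))]
[([231.8, 257.0], 0.72, np.int64(1636)), ([263.2, 178.1], 0.65, np.int64(1619)), ([284.5, 234.7], 0.21, np.int64(402))]
top 348.0 388.0
scene 765.0 514.0
['top', 'scene'] [ 488.10482327 -278.24000097] -26.353003448455013 0.2553548216819763
['top'] [ 488.34094584 -279.05651738] -13.529840917755388 0.11625339835882187
['scene'] [ 487.83006954 -277.49897597] 52.383823950714024 0.09749015420675278
```

View pics/ov1.png

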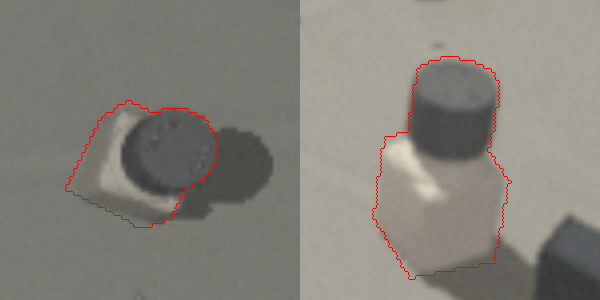

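```bash
python3 - <<'E'
import cv2,numpy as np
from h import *
o=[]
for n in('top','scene'):
    a=np.mean([read_camera(n)[:,:,::-1].astype(float) for _ in range(6)],0)
    cv2.imwrite(f'pics/avg_{n}.png',a)
    px=proj(n,(492,-279,50)).astype(int); c=a[px[1]-36:px[1]+36,px[0]-36:px[0]+36]; lo,hi=60,220
    o.append(cv2.resize(np.clip((c-lo)/(hi-lo)*255,0,255).astype(np.uint8),(396,396),interpolation=cv2.INTER_CUBIC)); print(px-36)
cv2.imwrite('pics/z1.png',np.hstack(o))
E
```

```text
[345 165]
[303 218][ WARN:0@7.452] global loadsave.cpp:1063 imwrite_ Unsupported depth image for selected encoder is fallbacked to CV_8U.
```

View pics/z1.png

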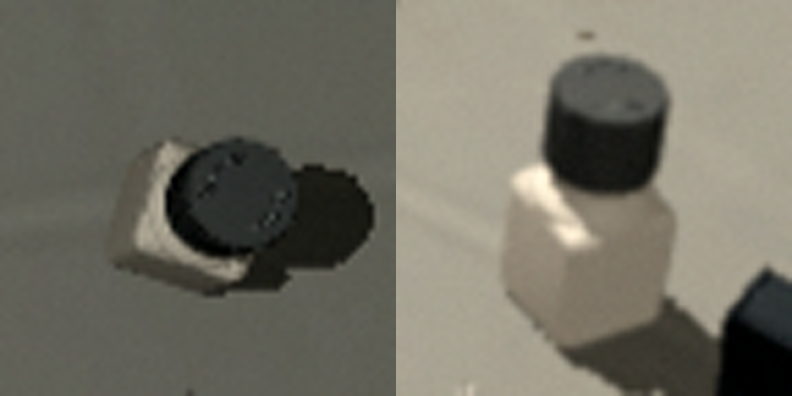

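```bash
cat > wire.py <<'E'
from fit import *
def wire(fn,specs,center,half=36,s=5.5,live=False):
    o=[]
    for n in('top','scene'):
        a=read_camera(n)[:,:,::-1].astype(float) if live else cv2.imread(f'pics/avg_{n}.png').astype(float)
        px=proj(n,center).astype(int)-half; c=a[px[1]:px[1]+2*half,px[0]:px[0]+2*half]
        im=cv2.resize(np.clip((c-50)/170*255,0,255).astype(np.uint8),None,fx=s,fy=s,interpolation=cv2.INTER_CUBIC)
        for (x,y,yaw,z0,z1,h,col) in specs:
            R=lambda u,v:(x+u*np.cos(yaw)-v*np.sin(yaw),y+u*np.sin(yaw)+v*np.cos(yaw))
            sq=[(-h,-h),(h,-h),(h,h),(-h,h)]
            if h>0:
              P=[[ (proj(n,(*R(*q),z))-px+.5)*s-.5 for q in sq] for z in(z0,z1)]
            else:
              P=[[ (proj(n,(*R(-h*np.cos(t),-h*np.sin(t)),z))-px+.5)*s-.5 for t in np.linspace(0,6.28,40)] for z in (z0,z1)]
            for Q in P: cv2.polylines(im,[np.int32(np.round(Q))],True,col,1)
            if h>0:
              for A,B in zip(*P): cv2.line(im,tuple(np.int32(A)),tuple(np.int32(B)),col,1)
        o.append(im)
    cv2.imwrite('pics/'+fn,np.hstack(o))
E
python3 - <<'E'
from wire import *
r=np.radians
R={}
read_camera('top');read_camera('scene')
R=traces('stand_square',(540,-14,21)); 
for S in [R]+[{c:R[c]} for c in R]:
    x,f=fit(S,STAND,(540,-14)); print(list(S),x[:2],np.degrees(x[2]),f)
wire('w1.png',[(489,-278,r(-15),0,58,25,(0,0,255)),(489,-278,0,73,108,-22,(0,255,0))],(492,-279,50))
wire('w2.png',[(x[0],x[1],x[2],0,42,46,(0,0,255)),(x[0],x[1],x[2],42,42,27,(0,255,0))],(540,-14,21))
E
```

```text
['top', 'scene'] [546.31999005 -13.26122054] -8.56367416956293 0.08634795248508453
['top'] [545.81090728 -13.81340768] -9.032395427932938 0.02923327498137951
['scene'] [547.9918159  -11.61398695] -7.701465583856918 0.03847913444042206Traceback (most recent call last):
  File "<stdin>", line 8, in <module>
  File "wire.py", line 14, in wire
    P=[[ (proj(n,(*R(-h*np.cos(t),-h*np.sin(t)),z))-px+.5)*s-.5 for t in np.linspace(0,6.28,40)] for z in (z0,z1)]
          ~~~~^^^^^^^^^^^^^^^^^^^^^^^^^^^^^^^^^^^^^
  File "h.py", line 11, in proj
    c=get_calibration(cam);K=np.array(c['K']);T=np.array(c['extrinsics'])
ValueError: time passes only in moves, steps and waits
```

```bash
sed -i 's/^def snap/from functools import lru_cache\nget_calibration=lru_cache(None)(get_calibration)\ndef snap/' h.py
python3 - <<'E'
from wire import *
r=np.radians
wire('w1.png',[(489,-278,r(-15),0,58,25,(0,0,255)),(489,-278,0,73,108,-22,(0,255,0))],(492,-279,50))
wire('w2.png',[(546.3,-13.3,r(-8.6),0,42,46,(0,0,255)),(546.3,-13.3,r(-8.6),42,42,27,(0,255,0))],(540,-14,21))
print(readout.read_t())
E
```

```text
2.5
```

View pics/w1.png

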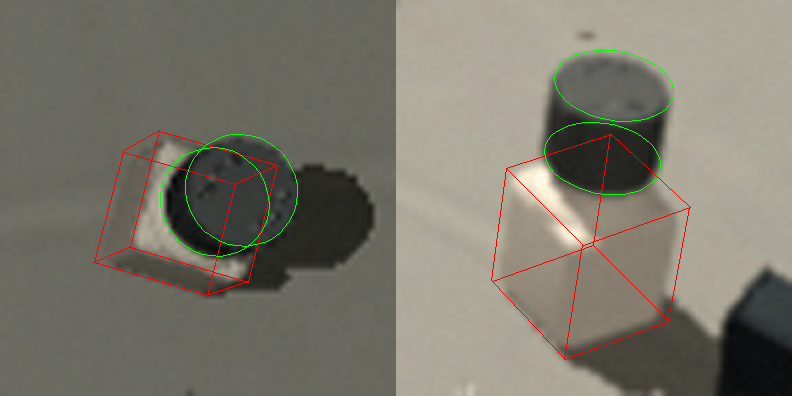

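View pics/w2.png

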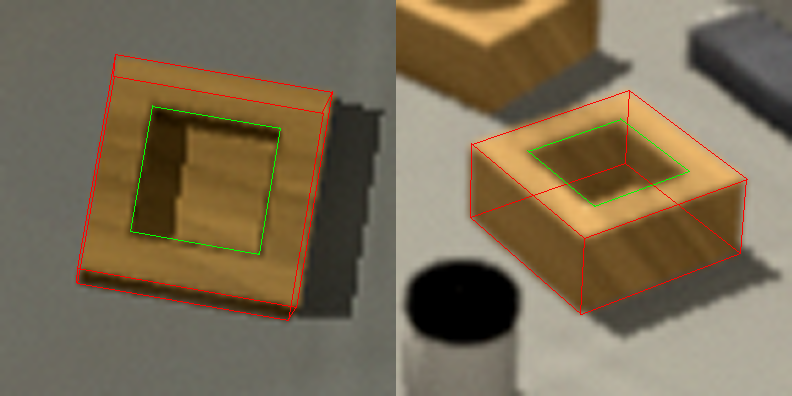

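```bash
python3 - <<'E'
from h import *
np.set_printoptions(precision=1,suppress=True)
for a in((453,260),(437,187),(440,258),(456,270)):
  for b in((368,269),(358,296)):
    o1,d1=ray('top',a);o2,d2=ray('scene',b)
    A=np.stack([d1,-d2],1);s,res,*_=np.linalg.lstsq(A,o2-o1,rcond=None); print(a,b,(o1+d1*s[0]+o2+d2*s[1])/2,res**.5)
for p in((489,-278),(520,-150),(546.3,-13.3)):
  for z in (71,130,250):
    for y in (-105,-60,-15,30,75,81,90,120,165,171.4):
      q=kin.inverse_kinematics([*p,z],[180,0,y]); 
      print(p,z,y,np.array(q)[[0,3,5,6]] if q is not None else None) if z==71 or q is None else 0
E
```

```text
(453, 260) (368, 269) [ 371.  -401.6  158.2] [27.7]
(453, 260) (358, 296) [ 363.  -411.6  110.9] [1.1]
(437, 187) (368, 269) [ 501.2 -373.9   77.5] [58.]
(437, 187) (358, 296) [ 495.7 -384.4   22.5] [93.8]
(440, 258) (368, 269) [ 379.9 -388.3  142.6] [43.5]
(440, 258) (358, 296) [ 372.4 -398.    92.6] [16.9]
(456, 270) (368, 269) [ 354.3 -405.7  169.8] [37.1]
(456, 270) (358, 296) [ 346.  -415.6  123.7] [11.6]
(489, -278) 71 -105 [  -7.3  107.2   59.9 -109.8]
(489, -278) 71 -60 [ -7.3 107.2  59.9 -64.8]
(489, -278) 71 -15 [  9.8 106.7  38.1 -47.3]
(489, -278) 71 30 [ 10.1 106.6  37.9  -2.8]
(489, -278) 71 75 [ 13.5 106.5  36.2  36.5]
(489, -278) 71 81 [ 14.1 106.5  35.9  41.4]
(489, -278) 71 90 [ 15.1 106.5  35.5  48.7]
(489, -278) 71 120 [ 18.9 106.4  34.4  72.1]
(489, -278) 71 165 [ 26.4 106.1  33.5 104. ]
(489, -278) 71 171.4 [ 27.8 106.1  33.6 108.2]
(520, -150) 71 -105 [ 28.2 109.1  35.1 154.2]
(520, -150) 71 -60 [-21.7 110.6  58.3 -76.3]
(520, -150) 71 -15 [ -5.3 110.1  36.6 -57.6]
(520, -150) 71 30 [ -0.7 110.   34.1 -20.5]
(520, -150) 71 75 [  3.7 109.9  32.6  16.9]
(520, -150) 71 81 [  4.3 109.8  32.4  21.8]
(520, -150) 71 90 [  5.2 109.8  32.2  29.1]
(520, -150) 71 120 [  8.6 109.7  31.6  53. ]
(520, -150) 71 165 [ 13.8 109.5  31.4  88.7]
(520, -150) 71 171.4 [ 14.7 109.5  31.4  93.5]
(546.3, -13.3) 71 -105 [ 13.5 108.2  35.6 139.7]
(546.3, -13.3) 71 -60 [-36.1 109.8  58.7 -91.5]
(546.3, -13.3) 71 -15 [-23.3 109.4  39.7 -67. ]
(546.3, -13.3) 71 30 [-18.8 109.3  36.5 -29.4]
(546.3, -13.3) 71 75 [-12.5 109.1  33.6   4.8]
(546.3, -13.3) 71 81 [-11.7 109.   33.3   9.3]
(546.3, -13.3) 71 90 [-10.4 109.   33.   16.1]
(546.3, -13.3) 71 120 [ -6.3 108.9  32.1  38.7]
(546.3, -13.3) 71 165 [  0.4 108.6  32.   71.9]
(546.3, -13.3) 71 171.4 [  1.3 108.6  32.1  76.6]
```

The stand's wireframe fits both views at (546.3, -13.3), yaw -8.6°. The bottle is near (489, -278), yaw about -15°. I'll grip the body, move it to a clear spot, and re-grip at 90° so it's centred on both axes.

```bash
python3 - <<'E'
from h import *
P=lambda s:print(s,np.round(readout.read_tcp_pos(),1),np.round(readout.read_ee_rot(),1),np.round(readout.read_ft_force(),1),round(readout.read_opening(),3),round(readout.read_t(),1))
robot.reach([489,-278,190],[180,0,75]);P('above')
print(robot.movel([489,-278,58],vel=120,guard=8));P('down')
claw.command_gripper(0.0,30);P('grip')
robot.movel([489,-278,72],vel=60);P('lift')
snap('scene','s2.png');snap('top','t2.png')
E
python3 -c "
import cv2,numpy as np
a=cv2.imread('pics/s2.png');b=cv2.imread('pics/t2.png')
cv2.imwrite('pics/c2.png',np.hstack([cv2.resize(a[170:300,270:400],(396,396)),cv2.resize(b[130:260,310:440],(396,396))]))"
```

```text
above [ 489.7 -277.1  189.9] [180.   -0.   75.1] [-0.3 -0.  -0.8] 1.001 5.7
False
down [ 489.4 -278.5   58.7] [179.9   0.   75. ] [ 0.3  0.2 -0.3] 1.004 6.9
grip [ 487.5 -277.8   58. ] [-179.8   -0.    75. ] [-4.3  0.5  3.9] 0.539 7.7
lift [ 489.8 -278.    72.3] [179.9   0.   75. ] [ 0.3  0.1 -4.2] 0.537 8.1
```

View pics/c2.png

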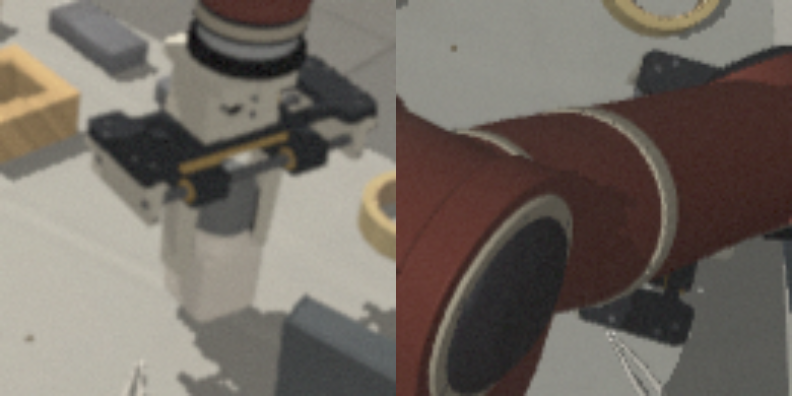

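The bottle is held upright, with the jaws at 49.9 mm across its flats. I'll set it down at a clear spot and re-grip at 90°.

```bash
python3 - <<'E'
from h import *
P=lambda s:print(s,np.round(readout.read_tcp_pos(),1),np.round(readout.read_ee_rot(),1),np.round(readout.read_ft_force(),1),round(readout.read_opening(),3),round(readout.read_t(),1))
robot.movel([515,-165,74],vel=180)
print(robot.movel([515,-165,57.5],vel=40,guard=5));P('set')
claw.command_gripper(1.0)
robot.movel([515,-165,58],[180,0,165],vel=100);P('rot')
claw.command_gripper(0.0,30);P('grip')
robot.movel([515,-165,105],vel=120);P('lift')
robot.movel([546.3,-13.3,105],[180,0,171.4],vel=180);P('over')
snap('scene','s3.png')
E
python3 -c "
import cv2,numpy as np
a=cv2.imread('pics/s3.png');b=cv2.imread('pics/s3.png')
cv2.imwrite('pics/c3.png',cv2.resize(a[130:260,210:340],(520,520)))"
```

```text
True
set [ 514.7 -165.7   57.8] [-180.     0.    74.9] [-0.4 -0.9  3.8] 0.538 9.4
rot [ 515. -165.   58.] [-180.   -0.  165.] [0.6 0.6 0.2] 1.001 12.0
grip [ 515.1 -165.9   58.1] [-1.799e+02  1.000e-01  1.650e+02] [-0.8 -1.6  0.1] 0.54 12.7
lift [ 514.4 -164.2  104.5] [ 1.80e+02 -1.00e-01  1.65e+02] [ 0.  -0.  -4.2] 0.542 13.3
over [545.9 -15.2 104.9] [-179.9   -0.   171.3] [-0.1  0.1 -3.4] 0.538 14.3
```

View pics/c3.png

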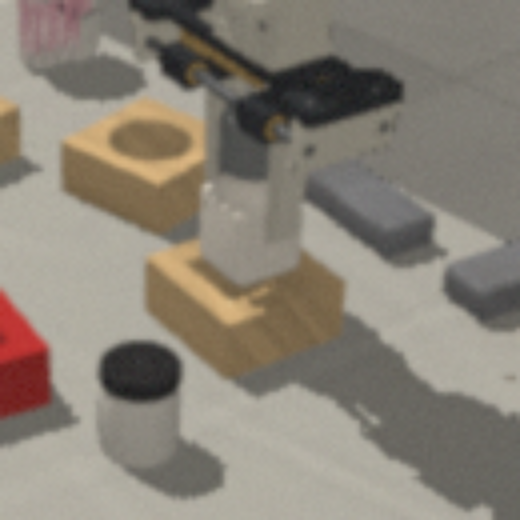

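```bash
python3 - <<'E'
from h import *
P=lambda s:print(s,np.round(readout.read_tcp_pos(),1),np.round(readout.read_ee_rot(),1),np.round(readout.read_ft_force(),1),np.round(readout.read_moment(),2),round(readout.read_opening(),3),round(readout.read_t(),1))
print(robot.movel([546.3,-13.3,85],vel=40,guard=9));P('a')
if readout.read_tcp_pos()[2]<88:
    print(robot.movel([546.3,-13.3,69.5],vel=40,guard=9));P('b')
E
```

```text
False
a [546.3 -13.3  84.9] [-180.    -0.   171.4] [ 0.   0.1 -3.9] [ 0.01 -0.    0.01] 0.532 15.0
True
b [546.3 -13.4  69.9] [180.   -0.  171.4] [-0.2  0.1  4.4] [-0.03  0.08 -0.03] 0.534 15.4
```

```bash
python3 - <<'E'
from h import *
P=lambda s:print(s,np.round(readout.read_tcp_pos(),1),np.round(readout.read_ee_rot(),1),np.round(readout.read_ft_force(),1),np.round(readout.read_moment(),2),round(readout.read_opening(),3),round(readout.read_t(),1))
claw.command_gripper(1.0);P('open')
robot.movel([546.3,-13.3,112],vel=120)
robot.movel([546.3,-13.3,112],[180,0,88],vel=100);P('rot')
claw.command_gripper(0.0,50);P('grip')
snap('scene','s4.png')
E
python3 -c "
import cv2,numpy as np
a=cv2.imread('pics/s4.png')
cv2.imwrite('pics/c4.png',cv2.resize(a[130:260,210:340],(520,520)))"
```

```text
open [544.9 -13.1  68.9] [-180.    -0.2  171.4] [ 0.1  0.5 -0.5] [ 0.    0.04 -0.01] 1.0 16.2
rot [546.2 -13.3 111.8] [-180.   -0.   88.] [-0.5  0.4 -0. ] [-0.1   0.05 -0.04] 1.0 18.4
grip [546.1 -13.3 112. ] [-180.   -0.   88.] [-1.6  0.7  1.8] [-0.06  0.24 -0.05] 0.468 19.2
```

View pics/c4.png

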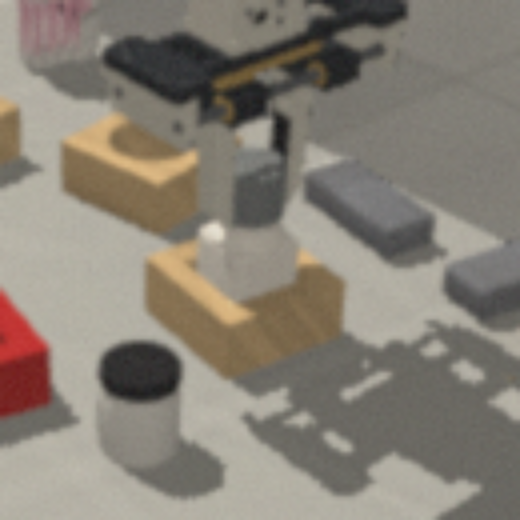

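The bottle is seated and the jaws close on the cap at 43.5 mm. Now I'll press.

```bash
python3 - <<'E'
from h import *
P=lambda s:print(s,np.round(readout.read_tcp_pos(),1),np.round(readout.read_ee_rot(),1),np.round(readout.read_ft_force(),1),np.round(readout.read_moment(),2),round(readout.read_opening(),3),round(readout.read_t(),1))
for z in(110,108,107,106):
    print(robot.movel([546.3,-13.3,z],vel=20,guard=18));P(z)
    if readout.read_ft_force()[2]>14: break
E
```

```text
False
110 [546.4 -13.4 110.5] [180.  -0.  88.] [-1.4  0.7  5.3] [ 0.07  0.4  -0.03] 0.472 19.5
False
108 [546.4 -13.4 108.6] [180.  -0.  88.] [-1.8  1.3  6.1] [ 0.03  0.53 -0.08] 0.472 19.7
False
107 [546.5 -13.4 107.8] [180.  -0.  88.] [-1.9 -0.   6.9] [0.1  0.52 0.  ] 0.47 20.0
False
106 [546.5 -13.4 106.9] [180.  -0.  88.] [-2.8  0.4  7.9] [ 0.11  0.61 -0.03] 0.473 20.2
```

```bash
python3 - <<'E'
from h import *
P=lambda s:print(s,np.round(readout.read_tcp_pos(),1),np.round(readout.read_ee_rot(),1),np.round(readout.read_ft_force(),1),np.round(readout.read_moment(),2),round(readout.read_opening(),3),round(readout.read_t(),1))
robot.movel([546.3,-13.3,105],vel=20,guard=18);P('p')
for y in(100,112):
    robot.movel([546.3,-13.3,105],[180,0,y],vel=40,guard=30);P(y)
snap('scene','s5.png')
E
python3 -c "
import cv2,numpy as np
a=cv2.imread('pics/s5.png')
cv2.imwrite('pics/c5.png',cv2.resize(a[130:260,210:340],(520,520)))"
```

```text
p [546.5 -13.4 106. ] [179.9  -0.   88. ] [-2.3  0.9  7.3] [ 0.08  0.56 -0.05] 0.47 20.5
100 [547.2 -13.5 106.3] [179.9  -0.  100. ] [-1.6  1.5  7.7] [0.11 0.42 0.04] 0.472 20.9
112 [547.4 -13.4 106.3] [179.8   0.  112. ] [-0.4  0.4  7.1] [0.06 0.36 0.05] 0.47 21.2
```

View pics/c5.png

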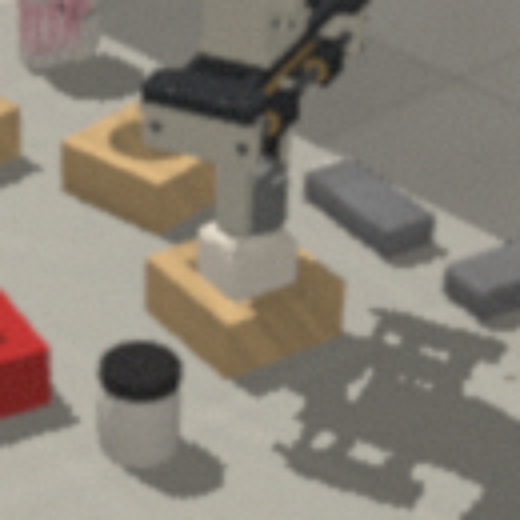

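The turning moment is only about 0.05 N·m, where a locked cap slipping in the grip would show around 1 N·m. So it's turning freely, and I'll continue to 80°.

```bash
python3 - <<'E'
from h import *
P=lambda s:print(s,np.round(readout.read_tcp_pos(),1),np.round(readout.read_ee_rot(),1),np.round(readout.read_ft_force(),1),np.round(readout.read_moment(),2),round(readout.read_opening(),3),round(readout.read_t(),1))
for y in(126,140,154,168):
    robot.movel([546.3,-13.3,105],[180,0,y],vel=40,guard=30);P(y)
robot.movel([546.3,-13.3,112],vel=30);P('up')
robot.movel([546.3,-13.3,118],vel=30,guard=8);P('up2')
snap('scene','s6.png')
E
python3 -c "
import cv2,numpy as np
a=cv2.imread('pics/s6.png')
cv2.imwrite('pics/c6.png',cv2.resize(a[130:260,210:340],(520,520)))"
```

```text
126 [547.4 -13.3 106.4] [1.798e+02 1.000e-01 1.260e+02] [-1.7  1.1  8.5] [0.16 0.35 0.05] 0.469 21.6
140 [547.4 -13.2 106.3] [1.799e+02 1.000e-01 1.400e+02] [-1.9  1.6  7.9] [0.18 0.28 0.03] 0.469 22.0
154 [547.4 -13.2 106.3] [1.799e+02 1.000e-01 1.540e+02] [-1.1  0.7  7.7] [0.15 0.3  0.09] 0.472 22.4
168 [547.4 -13.1 106.3] [1.799e+02 1.000e-01 1.680e+02] [-1.2  0.   9.1] [0.14 0.32 0.06] 0.47 22.8
up [547.3 -13.1 112.5] [1.80e+02 1.00e-01 1.68e+02] [0.1 0.4 3.9] [ 0.17 -0.04 -0.01] 0.475 23.2
up2 [545.7 -13.5 117.5] [-1.80e+02 -1.00e-01  1.68e+02] [ 0.4 -0.3 -1. ] [ 0.02 -0.   -0.04] 0.472 23.6
```

View pics/c6.png

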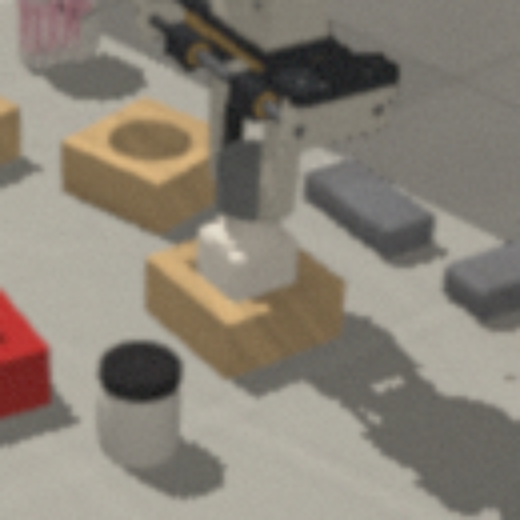

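The force at the tool is only about -1 N, so the cap is free and the bottle stays put. I'll lift straight up to +80 mm.

```bash
python3 - <<'E'
from h import *
P=lambda s:print(s,np.round(readout.read_tcp_pos(),1),np.round(readout.read_ee_rot(),1),np.round(readout.read_ft_force(),1),np.round(readout.read_moment(),2),round(readout.read_opening(),3),round(readout.read_t(),1))
print(robot.movel([546.3,-13.3,150],vel=60,guard=6));P('a')
print(robot.movel([546.3,-13.3,192],vel=80,guard=8));robot.pause(.4);P('b')
snap('scene','s7.png')
np.set_printoptions(precision=1,suppress=True)
for q,z in(('cap_mid',184.5),('bottle_mid',41),('paste_jar_mid',30)):
    for r in place_of('scene',q)[:2]: print(q,r['conf'],r['xy'],atz('scene',r['xy'],z), proj('scene',(546.3,-13.3,z)))
E
python3 -c "
import cv2,numpy as np
a=cv2.imread('pics/s7.png')
cv2.imwrite('pics/c7.png',cv2.resize(a[120:260,205:345],(560,560)))"
```

```text
False
a [546.2 -13.2 150.1] [180.   0. 168.] [-0.1  0.1 -0.5] [0.01 0.   0.03] 0.475 24.3
False
b [546.2 -13.3 191.8] [-180.   -0.  168.] [-0.  -0.  -0.9] [ 0.   -0.01 -0.02] 0.471 25.4
cap_mid 0.61 [275.4, 148.6] [543.9 -21.2 184.5] [273.8 147.2]
bottle_mid 0.58 [272.0, 197.2] [548.  -14.8  41. ] [271.1 197.2]
paste_jar_mid 0.87 [244.5, 229.8] [412. -62.  30.] [270.9 200.8]
```

View pics/c7.png

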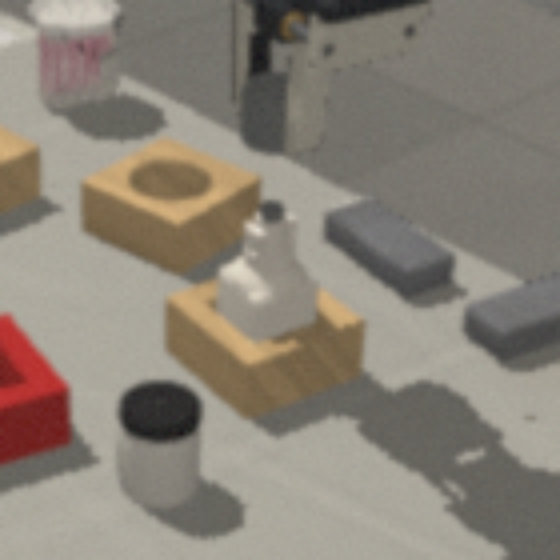

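The open neck with its seal shows at crop (272,235), and the bottle is upright in the stand. The cap is held level in the jaws at (265,115), and the jar at (160,445) hasn't moved.

```bash
python3 -c "
from h import *
job.finish_job(); print(readout.read_t())"
```

```text
the job is handed in; nothing more can be done
the job is handed in; nothing more can be done
```

The job is handed in. The bottle is down in the wooden square-pocket stand, its cap is off, and the gripper holds the cap about 80 mm above where it sat.

- **Placing:** I gripped the bottle by its body, re-gripped it at 90° on a clear spot so it was centred on both axes, and lowered it into the stand. It touched the pocket floor at the expected height (TCP 69.9 mm, expected 70).
- **Opening:** I pressed the cap about 6 mm, turned it 80° anticlockwise while holding 7 to 9 N, and lifted it straight off.
- **Last checks before hand-in:** The clock read 25.4 s.
    - **Cap:** the load on the tool was about 0.9 N and the jaw opening was steady at about 44 mm.
    - **Picture:** it showed the open neck with the seal, the bottle upright in the stand, and the jar in place.
- **Disagreements:**
    - **Cap position:** the network put the cap about 8 mm from the TCP axis (1 to 2 px in one view). I took that as detection error.
    - **Press depth:** the force levelled off near full press, so I can't rule out a slight slip of the cap in the jaws.

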